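Open the homework tray's gate and latch it open with its drop bar

TASK

The gate of the wooden homework tray is shut, with its steel drop bar sitting in the catch. Lift the bar over the catch, swing the gate open, and let the bar drop into the notch of the curved steel stay so that the gate is held open, then let go. Never jam the bar against the catch or the stay, only slide it slowly and lightly, and leave the pencil case, pen cup, mug and stapler where they are.

Things in the scene. Friction and masses are not known exactly. Their poses are not given: they have to be found in the camera images.
- frame: Fixed wooden homework tray: base board 405 x 320 x 10 mm, its far part walled to 75 mm, a gate in the front wall. Origin: gate's vertical hinge axis at counter level. x points into the tray, z up; the shut gate runs from the origin along -y. Board spans x -198..+208, y -200..+120 mm, walled part x 12..208. Two curved steel kerbs round the hinge stand before the gate, flat tops 34 mm above counter.
- catch (a point): Middle of the top of the shut catch: a square tooth, the first end of the inner steel kerb. This kerb is fixed, 12 mm thick (radius 150 to 162 mm round the hinge axis), top 34 mm above the counter, and runs from gate angle 0.06 rad (the catch face) to 0.87 rad. Axes as frame. The bar sits in front of the tooth, 12 mm below its top.
- stay_zone (a point): Point on the tray over the outer kerb (radius 166 to 178 mm, top 34 mm up), at gate angle 1.20 rad: middle of the zone where the notch may be. That kerb, the stay, is screwed on at an unmeasured place. Its one square notch, 19 mm wide, down to the board, is centred at 0.95 to 1.45 rad: look, or feel the bar fall in and stop the gate. The stay runs 0.60 rad before to 0.75 rad past the notch.
- gate_swing (a joint): Gate angle about the vertical hinge, rad: 0 shut, growing as the free end swings to the frame's -x (clockwise from above), stop at 1.68. At angle a, radius r is at (-r sin a, -r cos a) in the frame. Plywood gate 144 mm wide, top 75 mm above the counter, 12 to 20 mm behind the bar's middle line. Light friction, about 0.04 N m; stays where left. The bar in the notch has 3.5 mm play each side.
- bar_lift (a joint): Angle of the latch bar on the gate, rad: 0 fully down (level), growing as its free end is lifted, up to 0.5. Its weight drops it to 0 when let go. Standing on the inner kerb it reads about 0.09, on the outer stay alone about 0.08; it clears both from 0.095. In the catch or the notch it reads 0 and holds the gate. Between catch and notch, and past the notch, it always has a kerb below it.
- latch_bar: Steel latch bar, 0.26 kg, on the gate front: 12 mm wide, 14 mm high, running radially to 187 mm from the hinge axis, underside 22 mm above the counter when down. Origin: its pivot (axis level, across the gate), 20 mm from the hinge axis, 29 mm above the counter. y runs along the bar back towards the hinge, z up, x across it, into the tray when shut. Slid faster than about 40 mm/s it knocks hard.
- handle (a point): Grip point on the bar's upright handle, a round steel pin 14 mm thick, 130 mm from the hinge axis (110 from the bar's pivot). Pin top 130 mm above the counter, this point 112 mm (18 below the top, 83 above the pivot) on its middle line, bar down. Lifting the bar by b rad raises it about 110 b mm and draws it 83 b mm towards the hinge. Free all round from above. Axes as latch_bar.
- pencil_case: Bystander: blue plastic pencil case with a clip-on lid, 79 x 204 x 40 mm, lying on the board inside the tray; origin at the centre of its underside.
- pen_cup: Bystander: stainless steel pen cup, 76 mm across, 100 mm high, with two yellow highlighters standing in it up to 140 mm high; left of the tray (frame's +y); origin at the centre of its underside.
- mug: Bystander: green ceramic mug, 80 mm across, 92 mm high, right of the tray (frame's -y); origin at the centre of its underside.
- stapler: Bystander: white stapler 125 x 34 mm, about 60 mm high, right of the tray towards the front; origin at the centre of its underside.

How it is judged:
By the outcome, as a careful person would: the job done as asked, in the order asked, and still so for the second after the job is handed in, with the robot touching nothing.
It also fails if it takes over 51 s, if anything falls off the work surface, if the arm or the gripper's body presses on something with over 40 N, if the wrist force passes 120 N, or if a joint passes its speed limit or range.

ROBOT

A 6-joint arm with a two-finger parallel gripper is mounted at the origin on the work surface. World frame = base frame: x ahead of the robot, y to its left, z up, the work surface at z = 0. Lengths are in m, angles in rad, forces in N, time in s.
With the tool pointing down it reaches from about 0.275 to 0.825 m from the base axis. Payload 4.9 kg.
Tool frame: the origin (TCP) lies at the very end of the fingers, on their centre line; the grasp point (between the pads) lies env.pinch_z behind it (env.pinch_z is the distance from the TCP to the grasp point, in m); z points along the fingers, y is the direction in which the jaws open and shut (so a half turn about z gives the same grasp; the last joint's range is limited). The gripper opens to 85 mm and grips with 20 to 120 N. Pads are 22 mm wide; open, the fingers measure 114 mm over their backs; the gripper's body (76 mm by 85 mm) begins 54 mm behind the grasp point. The pads swing forward as they close: fully open they stand 13 mm farther back than shut.
Start: joints at [1.182, 0.326, -0.193, 1.052, 0, 1.437], TCP at [0.139, 0.532, 0.231] pointing down, gripper open.
Joint ranges: [-2.65, 2.65], [-0.97, 1.79], [-1.3, 1.35], [-1.93, 2.1], [-1.47, 1.37], [-3.14, 3.14]. Speed limits (rad/s): [2.57, 2.57, 3.14, 3.14, 3.14, 3.14].

INTERFACE

Orientations are given as [roll, pitch, yaw] about the fixed x, y, z axes, in that order (R = Rz(yaw) Ry(pitch) Rx(roll)).
In Python, from bench import env, imaging gives the robot as it stands.
- The arm moves only by the tool play_rows, never from a script. Its argument "commands" is one flat list of numbers, 7 for each row, row after row: the closure, from 0 (fully open) to 1 (shut), then the shift along the world's x, y, z in cm, then the turn, a rotation vector about the world's x, y, z in degrees. A call has exactly 8 rows; each row is the pose to reach, as a shift and turn from the pose commanded when the call began; what a row does not reach only later rows make up. A row lasts 1/10 s, in which the tool goes at most 50 mm and 8.59 degrees, less where a joint would pass 70% of its speed; a pose out of reach is approached as far as the arm can. A call with a gripper value outside its range is refused whole. The fingers move at their own pace and stop on an object; the grip force is fixed at half the most. Time passes only in rows, so rows that repeat a pose let the fingers close, or fill a call up. It gives the time, the measured TCP pose, the force and the opening at its end, in the units of the state.
- env.observe(): the state, without advancing time (a new reading comes with each control period).
- imaging.read_camera(name): name is "side" or "top" or "wrist"; returns (picture, depth): 480x640x3 uint8, red, green, blue; 480x640 float32, m along the optical axis (not along the pixel's ray), 0 where there is no reading.
- imaging.camera_params(name): a dict with "fx", "fy", "cx", "cy" (pixels), "rvec" (rotation vector, rad) and "tvec" (3), from world to camera coordinates, as OpenCV has them; the wrist camera has in their place "mount" (4x4, takes a point from camera to tool coordinates, whose origin is the TCP and whose axes are the flange's). Camera axes: x right, y down, z forward; pixel columns grow to the right and rows downward; lengths in m; the calibration is good to about 2 mm. A picture is of the moment at which its call begins: read the wrist's pose just before it. camera_params takes no time and is no camera call.
- env.sign_off(): hands the job in, once; it reports no verdict.
The state is a dict: "clock": time; "joints": joint angles; "qvel": joint speeds; "joint_torque": joint torques, N m; "eef_pos": TCP position; "tcp_rot": TCP orientation; "force": force on the tool from outside, world axes, zero at the start; "ft_torque": the same for the moment, N m; "opening": opening from 0.0 (shut) to 1.0 (fully open).
Only numpy, scipy, OpenCV 4.12 (cv2) and the standard library are available. Lean on these libraries where they do the work, as an engineer would, in place of code of your own. Each camera call takes 0.05 s, during which the arm holds its last target.

## Working session

There is one attempt and no reset: what is moved stays moved. The work goes in short steps, Python scripts to look and compute and a tool call to move; the robot and the scene stay as the last step left them, time stands still between calls to the robot, and variables do not carry over. Pictures are saved under pics/ and viewed, and the job is handed in when it is done.

Besides the shell and the picture viewer there is one more tool, called after ">>>" as name(argument=value, ...), one argument or row to a line, values as JSON. play_rows: Moves the arm, as the interface text tells. Its arguments: {"type":"object","properties":{"commands":{"type":"array","items":{"type":"number"}}},"required":["commands"]}

```bash
ls; mkdir -p pics; cat > h.py <<'E'
import numpy as np, cv2
from bench import env, imaging
from scipy.spatial.transform import Rotation as Rn
def save(n,im): cv2.imwrite(f'pics/{n}.png',cv2.cvtColor(im,cv2.COLOR_RGB2BGR))
def Rt(p):
    R=cv2.Rodrigues(np.array(p['rvec'],float))[0]; return R,np.array(p['tvec'],float).ravel()
def pts(name,d):
    p=imaging.camera_params(name);R,t=Rt(p)
    v,u=np.mgrid[:480,:640]
    c=np.stack([(u-p['cx'])/p['fx']*d,(v-p['cy'])/p['fy']*d,d],-1)
    return (c-t)@R
def ray(name,u,v,z):
    p=imaging.camera_params(name);R,t=Rt(p)
    d=R.T@np.array([(u-p['cx'])/p['fx'],(v-p['cy'])/p['fy'],1]);o=-R.T@t
    return o+d*(z-o[2])/d[2]
def proj(name,P):
    p=imaging.camera_params(name);R,t=Rt(p);c=R@np.array(P)+t
    return c[0]/c[2]*p['fx']+p['cx'],c[1]/c[2]*p['fy']+p['cy']
E
python3 - <<'E'
from h import *
s=env.observe();print(s,env.pinch_z)
for n in('top','side'):
    im,d=imaging.read_camera(n);save(n+'0',im);np.save(f'{n}0.npy',d);np.save(f'{n}0i.npy',im)
    print(n,(d>0).mean()); R,t=Rt(imaging.camera_params(n)); print(-R.T@t, R[2])
E
```

```text
pics
{'clock': 0.0, 'joints': array([ 1.18178040e+00,  3.26936909e-01, -1.93603347e-01,  1.05202435e+00,
       -2.37311050e-05,  1.43659966e+00]), 'qvel': array([ 3.34051867e-04,  2.24943910e-04, -9.08870998e-04, -5.31429185e-04,
        9.82423618e-05, -2.23305006e-03]), 'joint_torque': array([-2.28242634e-04, -4.43409026e+01,  2.62433767e+01,  1.56372122e-02,
       -2.34965673e-04, -7.72691948e-06]), 'eef_pos': array([0.13840216, 0.53167834, 0.23049827]), 'tcp_rot': array([-3.13983709e+00, -2.13068334e-04,  2.88677323e+00]), 'force': array([-0.48159682, -1.57221317, -0.87378914]), 'ft_torque': array([-0.01363577,  0.03491564, -0.04838561]), 'opening': 1.0002300087863931} 0.0187
top 0.996220703125
[0.41008991 0.02083027 1.21427931] [ 0.13017911 -0.00318674 -0.99148537]
side 0.9959375
[ 0.14563602 -0.66641645  0.96530658] [ 0.3552112   0.57839243 -0.73436177]
```

View pics/top0.png

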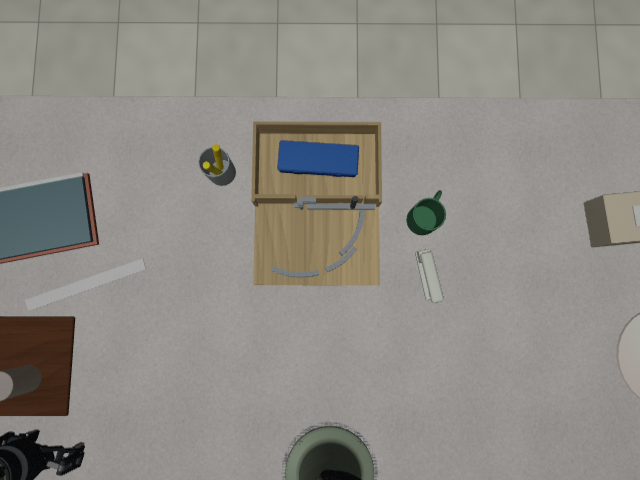

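View pics/side0.png

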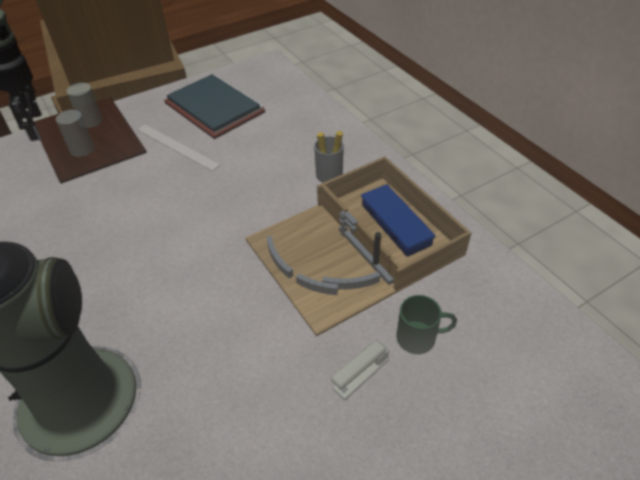

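The top view shows the tray at about px (255-381, 122-285), the hinge near (303,203), the black pin near (354,202) and the notch gap near (322,271). Next I'll measure these.

```bash
python3 - <<'E'
from h import *
im=np.load('top0i.npy');d=np.load('top0.npy')
c=im[185:295,245:390];save('topz',cv2.resize(c,None,fx=5,fy=5,interpolation=cv2.INTER_CUBIC))
im2=np.load('side0i.npy');c=im2[190:340,235:415];save('sidez',cv2.resize(c,None,fx=4,fy=4,interpolation=cv2.INTER_CUBIC))
P=pts('top',d)
hsv=cv2.cvtColor(im,cv2.COLOR_RGB2HSV)
reg=np.zeros((480,640),bool);reg[110:300,240:395]=1
# board mask: wood brown
wood=(hsv[...,0]>8)&(hsv[...,0]<25)&(hsv[...,1]>60)&reg
b=wood&(P[...,2]<.02)&(P[...,2]>.002)
ys,xs=np.nonzero(wood);print(xs.min(),xs.max(),ys.min(),ys.max())
bp=P[wood];print(np.percentile(bp,[1,99],axis=0))
r=cv2.minAreaRect(bp[:,:2].astype(np.float32)*1000);print('rect',r,cv2.boxPoints(r))
# walls top
w=reg&(P[...,2]>.068)&(P[...,2]<.082);r=cv2.minAreaRect(P[w][:,:2].astype(np.float32)*1000);print('walls',r, cv2.boxPoints(r))
pin=reg&(P[...,2]>.105);print('pin',P[pin], np.argwhere(pin)[:,::-1].mean(0))
E
```

```text
252 381 122 284
[[ 0.45042507 -0.12417973  0.00406748]
 [ 0.84933602  0.1895793   0.07775505]]
rect ((632.2330322265625, 33.046234130859375), (444.3219299316406, 320.4375), 0.08504718542098999) [[ 409.83453  192.93506]
 [ 410.31012 -127.50211]
 [ 854.63153 -126.84259]
 [ 854.15594  193.59457]]
walls ((747.1487426757812, 33.035606384277344), (320.4236755371094, 216.83848571777344), 89.6413803100586) [[ 637.7289   -126.49449 ]
 [ 854.5631   -127.851685]
 [ 856.5686    192.5657  ]
 [ 639.7344    193.9229  ]]
pin [[ 0.41008991  0.02083027  1.21427931]
 [ 0.41008991  0.02083027  1.21427931]
 [ 0.41008991  0.02083027  1.21427931]
 [ 0.41008991  0.02083027  1.21427931]
 [ 0.41008991  0.02083027  1.21427931]
 [ 0.41008991  0.02083027  1.21427931]
 [ 0.41008991  0.02083027  1.21427931]
 [ 0.41008991  0.02083027  1.21427931]
 [ 0.41008991  0.02083027  1.21427931]
 [ 0.41008991  0.02083027  1.21427931]
 [ 0.41008991  0.02083027  1.21427931]
 [ 0.41008991  0.02083027  1.21427931]
 [ 0.41008991  0.02083027  1.21427931]
 [ 0.41008991  0.02083027  1.21427931]
 [ 0.41008991  0.02083027  1.21427931]

[... 5178 characters left out ...]
1427931]
 [ 0.41008991  0.02083027  1.21427931]
 [ 0.41008991  0.02083027  1.21427931]
 [ 0.41008991  0.02083027  1.21427931]
 [ 0.41008991  0.02083027  1.21427931]
 [ 0.41008991  0.02083027  1.21427931]
 [ 0.41008991  0.02083027  1.21427931]
 [ 0.41008991  0.02083027  1.21427931]
 [ 0.41008991  0.02083027  1.21427931]
 [ 0.41008991  0.02083027  1.21427931]
 [ 0.41008991  0.02083027  1.21427931]
 [ 0.41008991  0.02083027  1.21427931]
 [ 0.41008991  0.02083027  1.21427931]
 [ 0.41008991  0.02083027  1.21427931]
 [ 0.41008991  0.02083027  1.21427931]
 [ 0.41008991  0.02083027  1.21427931]
 [ 0.41008991  0.02083027  1.21427931]
 [ 0.41008991  0.02083027  1.21427931]] [325.6969697  200.87878788]
```

View pics/topz.png

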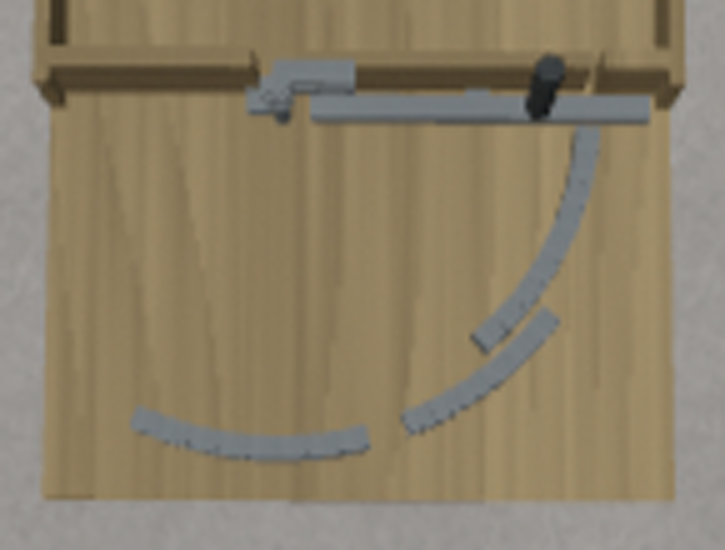

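View pics/sidez.png

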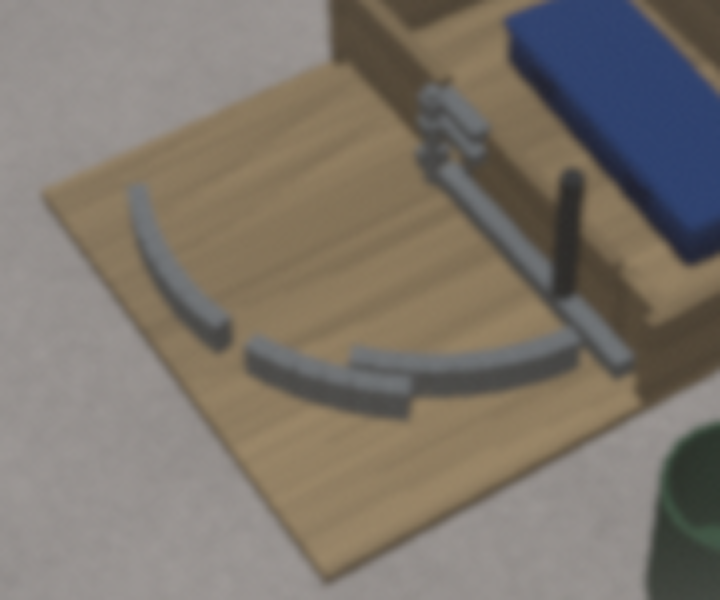

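The enlarged views show the inner kerb from the catch at zoom (585,130) to (480,345). The stay's gap lies between (370,440) and (405,425). Next: rays onto z=0.034 and a circle fit for the hinge.

```bash
python3 - <<'E'
from h import *
from scipy.optimize import least_squares
im=np.load('top0i.npy');d=np.load('top0.npy');P=pts('top',d)
hsv=cv2.cvtColor(im,cv2.COLOR_RGB2HSV)
m=((hsv[...,1]<55)).astype(np.uint8);k=np.zeros_like(m);k[209:282,262:375]=1;m&=k
n,l,st,ce=cv2.connectedComponentsWithStats(m)
for i in range(1,n):
    if st[i,4]>30: print(i,st[i])
Q=np.array([[ray('top',u,v,.034)[:2] for u in range(640)] for v in range(200,290)])
comp=[i for i in range(1,n) if st[i,4]>30]
zz=[np.median(P[l==i][:,2]) for i in comp];print('z',zz)
A=Q[l[200:290]>0]
def res(p):
    r=np.hypot(*(A-p).T); return np.minimum(abs(r-.156),abs(r-.172))
# drop side-face px: use only interior erode? robust
s=least_squares(res,[.64,.063],loss='soft_l1',f_scale=.003);print('hinge',s.x,np.std(res(s.x)))
for hc in (s.x,):
  for i in comp:
    B=Q[l[200:290]==i]-hc;a=np.arctan2(-B[:,0],-B[:,1]);r=np.hypot(*B.T);print(i,'ang',a.min(),a.max(),'r',np.percentile(r,[2,50,98]))
print('hinge from board: y',.033+.04,' x',.8546-.208)
# bar
k=np.zeros_like(m);k[203:212,300:378]=1
b=(hsv[...,1]<55)&(k>0)&(P[...,2]<.05); print('bar z',np.median(P[b][:,2]))
ys,xs=np.nonzero(b)
E=np.array([ray('top',u,v,.036)[:2] for u,v in zip(xs,ys)]);print(cv2.minAreaRect((E*1000).astype(np.float32)),E.min(0),E.max(0))
# pin side view
im2=np.load('side0i.npy');d2=np.load('side0.npy');P2=pts('side',d2)
q=(d2>0)&(P2[...,2]>.09)&(P2[...,2]<.14)&(abs(P2[...,0]-.645)<.04)&(abs(P2[...,1]+.055)<.04)
print('pin side',P2[q].mean(0),P2[q][:,2].max(),np.argwhere(q)[:,::-1].mean(0), q.sum())
pt=(d>0)&(P[...,2]>.1)&(abs(P[...,0]-.645)<.04)&(abs(P[...,1]+.055)<.04)
print('pin top',np.median(P[pt],0))
for nm,c in(('cup',(.85,.25)),):pass
E
```

```text
2 [308 209  67  63 545]
3 [271 266  48  11 262]Traceback (most recent call last):
  File "<stdin>", line 9, in <module>
  File "h.py", line 13, in ray
    p=imaging.camera_params(name);R,t=Rt(p)
ValueError: time passes only in moves, steps and waits
```

```bash
python3 - <<'E'
s=open('h.py').read()
s=s.replace("def save","import functools\n@functools.lru_cache(None)\ndef cp(n): return imaging.camera_params(n)\ndef save",1).replace("p=imaging.camera_params(name)","p=cp(name)")
open('h.py','w').write(s)
E
cat > m.py <<'E'
from h import *
from scipy.optimize import least_squares
im=np.load('top0i.npy');d=np.load('top0.npy');P=pts('top',d)
hsv=cv2.cvtColor(im,cv2.COLOR_RGB2HSV)
m=((hsv[...,1]<55)).astype(np.uint8);k=np.zeros_like(m);k[211:282,262:375]=1;m&=k
n,l,st,ce=cv2.connectedComponentsWithStats(m)
comp=[i for i in range(1,n) if st[i,4]>30]
for i in comp: print(i,st[i],np.median(P[l==i][:,2]))
Q=np.array([[ray('top',u,v,.034)[:2] for u in range(640)] for v in range(200,290)])
L=l[200:290]
A=Q[L>0]
def res(p):
    r=np.hypot(*(A-p).T); return np.where(abs(r-.156)<abs(r-.172),r-.156,r-.172)
s=least_squares(res,[.644,.072],loss='soft_l1',f_scale=.003);print('hinge',s.x,np.std(res(s.x)))
for hc in (s.x,np.array([.6466,.073])):
  for i in comp:
    B=Q[L==i]-hc;a=np.arctan2(-B[:,0],-B[:,1]);r=np.hypot(*B.T);print(i,'ang',a.min(),a.max(),'r',np.percentile(r,[2,50,98]))
    o=r>.165
    if o.any(): print('   outer: ang',a[o].min(),a[o].max())
k=np.zeros_like(m);k[203:212,300:378]=1
b=(hsv[...,1]<55)&(k>0)&(P[...,2]<.05); print('bar z',np.median(P[b][:,2]))
ys,xs=np.nonzero(b)
E=np.array([ray('top',u,v,.036)[:2] for u,v in zip(xs,ys)]);print(cv2.minAreaRect((E*1000).astype(np.float32)),E.min(0),E.max(0))
d2=np.load('side0.npy');P2=pts('side',d2)
q=(d2>0)&(P2[...,2]>.085)&(P2[...,2]<.14)&(abs(P2[...,0]-.645)<.03)&(abs(P2[...,1]+.055)<.03)
print('pin side',P2[q].mean(0),P2[q][:,2].max(),np.argwhere(q)[:,::-1].mean(0), q.sum())
pt=(d>0)&(P[...,2]>.12)&(abs(P[...,0]-.645)<.04)&(abs(P[...,1]+.055)<.04)
print('pin top',np.median(P[pt],0))
E
python3 m.py
```

```text
1 [325 211  40  61 473] 0.03297983412136602
2 [271 266  48  11 262] 0.033297940381221275
hinge [0.64558501 0.07280504] 0.00387512943635353
1 ang 0.07551093480502512 1.198569033378189 r [0.14944105 0.1612924  0.17802638]
   outer: ang 0.6451045602679967 1.198569033378189
2 ang 1.3009061398190187 2.001553417719923 r [0.16543989 0.17188351 0.17832103]
   outer: ang 1.3009061398190187 2.001553417719923
1 ang 0.08170811655034443 1.1996614238365233 r [0.15009366 0.16180207 0.17902174]
   outer: ang 0.6492085475680789 1.1996614238365233
2 ang 1.3013967498359449 1.9980912182852077 r [0.16641578 0.17288358 0.1793114 ]
   outer: ang 1.3013967498359449 1.9980912182852077
bar z 0.03469182166793411
((644.2056884765625, -19.28095245361328), (186.71083068847656, 19.0943603515625), 88.40692138671875) [ 0.63304587 -0.11264791] [0.65340913 0.07422366]
pin side [ 0.64479026 -0.05959921  0.11206894] 0.1343043512873697 [376.61983471 240.84297521] 121
pin top [ 0.64485356 -0.05694473  0.12909438]
```

Both views agree on these values:

| Item | Measured |
|---|---|
| Hinge | (0.6456, 0.0728) |
| Pin | (0.645, -0.058), top at 0.130 |
| Stay notch | about 1.25 rad |

Next I'll move over the pin with the jaws along world x.

>>> play_rows(
  commands=[0,3.2,-3.7,0,0,0,6.5,0,6.3,-7.4,0,0,0,13,0,9.5,-11.1,0,0,0,19.6,0,12.6,-14.8,0,0,0,26.1,0,15.8,-18.5,0,0,0,32.7,0,19,-22.2,0,0,0,39.2,0,22.1,-25.8,0,0,0,45.8,0,25.3,-29.5,0,0,0,52.3],
)

```text
clock: 0.9
eef_pos: [0.3918, 0.2363, 0.2312]
tcp_rot: [3.141, -0.0, -2.481]
force: [0.7, 0.8, -0.0]
opening: 1.0
```

>>> play_rows(
  commands=[0.4,3.2,-3.7,0,0,0,6.5,0.4,6.3,-7.4,0,0,0,13,0.4,9.5,-11.1,0,0,0,19.6,0.4,12.6,-14.8,0,0,0,26.1,0.4,15.8,-18.5,0,0,0,32.7,0.4,19,-22.2,0,0,0,39.2,0.4,22.1,-25.8,0,0,0,45.8,0.4,25.3,-29.5,-1,0,0,52.3],
)

```text
clock: 1.7
eef_pos: [0.6457, -0.0589, 0.2221]
tcp_rot: [-3.14, -0.0, -1.568]
force: [0.9, 0.3, 0.6]
opening: 0.597
```

```bash
python3 - <<'E'
from h import *
s=env.observe();print({k:np.round(s[k],4) for k in('clock','joints','eef_pos','tcp_rot','force','opening')})
im,d=imaging.read_camera('wrist');save('w1',im);np.save('w1i',im);np.save('w1',d)
p=imaging.camera_params('wrist');print(p)
T=np.eye(4);T[:3,:3]=Rn.from_euler('xyz',s['tcp_rot']).as_matrix();T[:3,3]=s['eef_pos'];M=T@np.array(p['mount'])
v,u=np.mgrid[:480,:640];c=np.stack([(u-p['cx'])/p['fx']*d,(v-p['cy'])/p['fy']*d,d],-1);P=c@M[:3,:3].T+M[:3,3];np.save('w1P',P);np.save('w1M',M)
q=(d>0)&(P[...,2]>.115)&(P[...,2]<.14)&(abs(P[...,0]-.645)<.05)&(abs(P[...,1]+.055)<.05)
print(q.sum(),np.median(P[q],0),P[q].min(0),P[q].max(0))
E
```

```text
{'clock': np.float64(1.7), 'joints': array([-2.0480e-01,  5.1550e-01,  7.5800e-02,  1.1292e+00,  2.0000e-04,
       -1.7782e+00]), 'eef_pos': array([ 0.6457, -0.0589,  0.2221]), 'tcp_rot': array([-3.1397e+00, -2.0000e-04, -1.5681e+00]), 'force': array([0.9246, 0.2815, 0.6216]), 'opening': np.float64(0.5969)}
{'fx': 393.6532771884727, 'fy': 393.6532771884727, 'cx': 317.45125455542376, 'cy': 239.33388069906655, 'mount': array([[-3.45068488e-04, -9.64655771e-01, -2.63513045e-01,
         6.72570410e-02],
       [ 9.99999207e-01, -6.52023856e-04,  1.07740534e-03,
         6.17439717e-04],
       [-1.21114207e-03, -2.63512464e-01,  9.64655231e-01,
        -1.43132105e-01],
       [ 0.00000000e+00,  0.00000000e+00,  0.00000000e+00,
         1.00000000e+00]])}
475 [ 0.646549   -0.05850275  0.13003621] [ 0.64003926 -0.06385057  0.11536892] [ 0.65377703 -0.05033169  0.13256558]
```

View pics/w1.png

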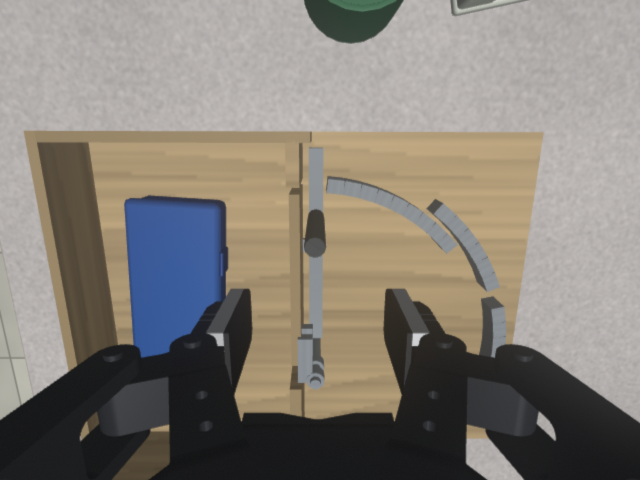

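The wrist view shows the pin top at (315,245), the bar at column 316 and the stay's gap near (493,293). I'll check the notch angle from this view, since the TCP is already over the pin.

```bash
python3 - <<'E'
from h import *
im=np.load('w1i.npy');P=np.load('w1P.npy');M=np.load('w1M.npy')
hsv=cv2.cvtColor(im,cv2.COLOR_RGB2HSV)
fx,cx,cy=393.653,317.451,239.334
v,u=np.mgrid[:480,:640];D=np.stack([(u-cx)/fx,(v-cy)/fx,np.ones_like(u)],-1)@M[:3,:3].T
Q=M[:3,3]+D*((.034-M[2,3])/D[...,2])[...,None]
m=(hsv[...,1]<60)&(u>322)&(u<525)&(v>165)&(v<340)
m&=(abs(P[...,2]-.034)<.006)
for hc in ((.6456,.0728),(.6472,.0715)):
  B=Q[...,:2]-hc;r=np.hypot(B[...,0],B[...,1]);a=np.arctan2(-B[...,0],-B[...,1])
  A=a[m&(r>.167)&(r<.177)];h,e=np.histogram(A,np.arange(.5,1.6,.02));print([(round(x,2),int(y)) for x,y in zip(e,h)])
  s=np.sort(A);g=np.diff(s);i=g.argmax();print(s[0],s[i],s[i+1], 'inner',a[m&(r>.151)&(r<.161)].min())
  print(np.percentile(r[m&(a<.5)],[2,98]),np.percentile(r[m&(a>1.3)],[2,98]))
# bar line
b=(hsv[...,1]<60)&(abs(u-316)<12)&(v>145)&(v<330)&(abs(P[...,2]-.036)<.006)
X=M[:3,3]+D*((.036-M[2,3])/D[...,2])[...,None];x=X[b];print('bar x',np.percentile(x[:,0],[2,50,98]),'ymin',x[:,1].min(),np.polyfit(x[:,1],x[:,0],1),np.median(P[b][:,2]))
E
```

```text
[(np.float64(0.5), 0), (np.float64(0.52), 0), (np.float64(0.54), 0), (np.float64(0.56), 0), (np.float64(0.58), 0), (np.float64(0.6), 0), (np.float64(0.62), 10), (np.float64(0.64), 45), (np.float64(0.66), 47), (np.float64(0.68), 42), (np.float64(0.7), 50), (np.float64(0.72), 42), (np.float64(0.74), 46), (np.float64(0.76), 46), (np.float64(0.78), 42), (np.float64(0.8), 44), (np.float64(0.82), 44), (np.float64(0.84), 45), (np.float64(0.86), 42), (np.float64(0.88), 43), (np.float64(0.9), 43), (np.float64(0.92), 42), (np.float64(0.94), 43), (np.float64(0.96), 39), (np.float64(0.98), 43), (np.float64(1.0), 43), (np.float64(1.02), 42), (np.float64(1.04), 41), (np.float64(1.06), 39), (np.float64(1.08), 40), (np.float64(1.1), 41), (np.float64(1.12), 40), (np.float64(1.14), 40), (np.float64(1.16), 41), (np.float64(1.18), 38), (np.float64(1.2), 0), (np.float64(1.22), 0), (np.float64(1.24), 0), (np.float64(1.26), 0), (np.float64(1.28), 16), (np.float64(1.3), 38), (np.float64(1.32), 37), (np.float64(1.34), 37), (np.float64(1.36), 36), (np.float64(1.38), 36), (np.float64(1.4), 37), (np.float64(1.4
[... 1119 characters left out ...]
1.18), 39), (np.float64(1.2), 21), (np.float64(1.22), 0), (np.float64(1.24), 0), (np.float64(1.26), 0), (np.float64(1.28), 3), (np.float64(1.3), 36), (np.float64(1.32), 38), (np.float64(1.34), 37), (np.float64(1.36), 37), (np.float64(1.38), 36), (np.float64(1.4), 37), (np.float64(1.42), 33), (np.float64(1.44), 33), (np.float64(1.46), 34), (np.float64(1.48), 34), (np.float64(1.5), 21), (np.float64(1.52), 0), (np.float64(1.54), 0), (np.float64(1.56), 0)]
0.6474014151645512 1.2095996347468785 1.2971997159121118 inner 0.06448064717936088
[0.14857058 0.16064283] [0.16419627 0.17816554]
bar x [0.64085509 0.64636659 0.65248076] ymin -0.11341843033787867 [-0.00067361  0.64661449] 0.03657069374896496
```

>>> play_rows(
  commands=[0.4,0,0.05,-2,0,0,0,0.4,0,0.05,-4,0,0,0,0.4,0,0.05,-6,0,0,0,0.4,0,0.05,-8,0,0,0,0.4,0,0.05,-10,0,0,0,0.4,0,0.05,-11.5,0,0,0,0.4,0,0.05,-12.7,0,0,0,0.4,0,0.05,-12.9,0,0,0],
)

```text
clock: 2.55
eef_pos: [0.6426, -0.0561, 0.0903]
tcp_rot: [3.138, 0.001, -1.573]
force: [0.2, 0.1, 0.1]
opening: 0.597
```

```bash
cat > w.py <<'E'
from h import *
import sys
def wrist(n):
    s=env.observe()
    im,d=imaging.read_camera('wrist');save(n,im)
    p=imaging.camera_params('wrist')
    T=np.eye(4);T[:3,:3]=Rn.from_euler('xyz',s['tcp_rot']).as_matrix();T[:3,3]=s['eef_pos'];M=T@np.array(p['mount'])
    v,u=np.mgrid[:480,:640];c=np.stack([(u-p['cx'])/p['fx']*d,(v-p['cy'])/p['fy']*d,d],-1);P=c@M[:3,:3].T+M[:3,3]
    return s,im,d,P,M
E
python3 - <<'E'
from w import *
s,im,d,P,M=wrist('w2')
print({k:np.round(s[k],4) for k in('clock','joints','qvel','eef_pos','tcp_rot','force','opening')})
q=(d>0)&(P[...,2]>.10)&(P[...,2]<.14)&(abs(P[...,0]-.645)<.015)&(abs(P[...,1]+.058)<.015)
print(q.sum(),np.median(P[q],0),P[q].min(0),P[q].max(0))
print(env.observe()['eef_pos'])
E
```

```text
{'clock': np.float64(2.55), 'joints': array([-0.2015,  0.6164, -0.1044,  0.8536,  0.    , -1.7703]), 'qvel': array([ 0.0009, -0.0009,  0.0082, -0.0194,  0.0003, -0.0018]), 'eef_pos': array([ 0.6426, -0.0561,  0.0903]), 'tcp_rot': array([ 3.1382e+00,  7.0000e-04, -1.5728e+00]), 'force': array([0.1853, 0.1029, 0.0523]), 'opening': np.float64(0.5972)}
3052 [ 0.64664791 -0.06106675  0.12781853] [ 0.63992615 -0.06457731  0.1000054 ] [ 0.65392274 -0.04999929  0.13243628]
[ 0.64317429 -0.05629238  0.09105072]
```

View pics/w2.png

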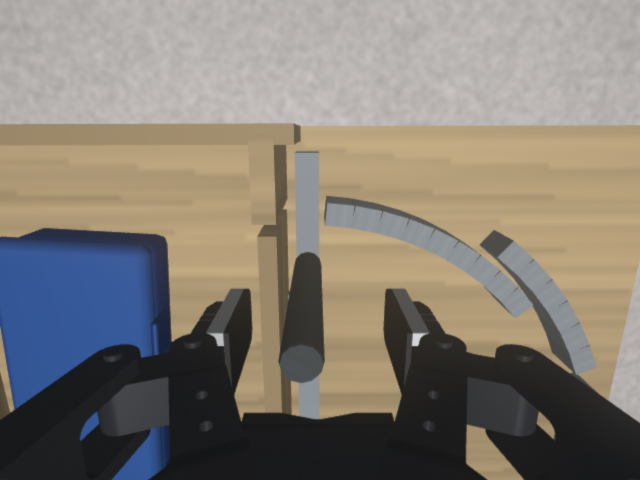

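The TCP settled about 3.5 mm towards -x of the pin: pin top at col 302, jaw middle at col 317. I'll centre it before closing.

>>> play_rows(
  commands=[0.4,0.2,-0.1,0,0,0,0,0.4,0.35,-0.15,0.1,0,0,0,0.5,0.35,-0.15,0.1,0,0,0,0.5,0.35,-0.15,0.1,0,0,0,0.6,0.35,-0.15,0.1,0,0,0,0.6,0.35,-0.15,0.1,0,0,0,0.65,0.35,-0.15,0.1,0,0,0,0.65,0.35,-0.15,0.1,0,0,0],
)

```text
clock: 3.4
eef_pos: [0.6475, -0.058, 0.0932]
tcp_rot: [3.141, 0.0, -1.573]
force: [-0.1, 0.9, 0.0]
opening: 0.35
```

```bash
python3 - <<'E'
from w import *
s,im,d,P,M=wrist('w3')
print({k:np.round(s[k],4) for k in('clock','joints','qvel','eef_pos','tcp_rot','force','opening')})
q=(d>0)&(P[...,2]>.124)&(P[...,2]<.14)&(abs(P[...,0]-.645)<.015)&(abs(P[...,1]+.058)<.015)
print(q.sum(),np.median(P[q],0),P[q].min(0),P[q].max(0),np.argwhere(q)[:,1].min(),np.argwhere(q)[:,1].max())
print(env.observe()['eef_pos'])
E
```

```text
{'clock': np.float64(3.4), 'joints': array([-0.2028,  0.6196, -0.0899,  0.8615,  0.    , -1.7718]), 'qvel': array([ 0.0004, -0.0001, -0.0004, -0.0002, -0.    ,  0.0004]), 'eef_pos': array([ 0.6475, -0.058 ,  0.0932]), 'tcp_rot': array([ 3.1414,  0.    , -1.5726]), 'force': array([-0.1205,  0.8796,  0.0281]), 'opening': np.float64(0.3499)}
2553 [ 0.64416832 -0.05906029  0.13033391] [ 0.63000112 -0.07028603  0.12400026] [ 0.65390837 -0.04701202  0.13991273] 295 377
[ 0.64753045 -0.05803711  0.09322301]
```

View pics/w3.png

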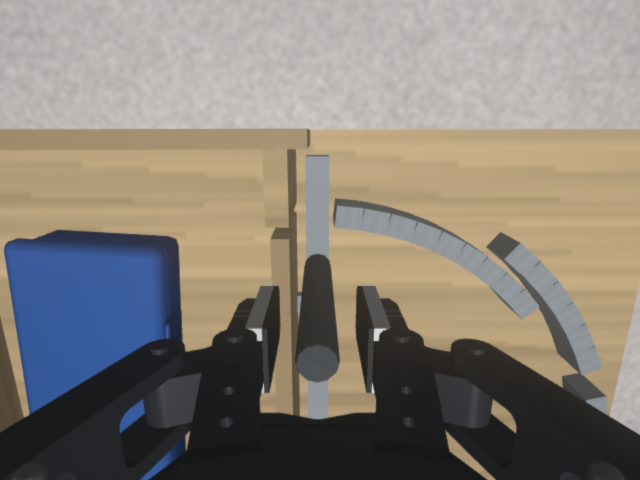

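The pin (cols 298–339) is now centred between the pads (279–357). Closing.

>>> play_rows(
  commands=[0.75,0,0,0,0,0,0,0.78,0,0,0,0,0,0,0.81,0,0,0,0,0,0,0.84,0,0,0,0,0,0,0.87,0,0,0,0,0,0,0.9,0,0,0,0,0,0,1,0,0,0,0,0,0,1,0,0,0,0,0,0],
)

```text
clock: 4.25
eef_pos: [0.6477, -0.0581, 0.0934]
tcp_rot: [-3.141, -0.0, -1.573]
force: [-0.0, -0.4, 1.4]
opening: 0.144
```

>>> play_rows(
  commands=[1,0,0.06,0.1,-0.5,0,0,1,0,0.11,0.19,-1,0,0,1,0,0.17,0.29,-1.5,0,0,1,0,0.23,0.38,-2,0,0,1,0,0.29,0.47,-2.5,0,0,1,0,0.35,0.57,-3,0,0,1,0,0.41,0.66,-3.5,0,0,1,0,0.48,0.75,-4,0,0],
)

```text
clock: 5.05
eef_pos: [0.6476, -0.0534, 0.1009]
tcp_rot: [-3.141, -0.071, -1.573]
force: [-0.1, -2.3, 0.4]
opening: 0.149
```

>>> play_rows(
  commands=[1,0,0.06,0.09,-0.5,0,0,1,0,0.13,0.18,-1,0,0,1,0,0.19,0.27,-1.5,0,0,1,0,0.26,0.36,-2,0,0,1,0,0.32,0.45,-2.5,0,0,1,0,0.39,0.54,-3,0,0,1,0,0.46,0.63,-3.5,0,0,1,0,0.53,0.72,-4,0,0],
)

```text
clock: 5.85
eef_pos: [0.6477, -0.0481, 0.1082]
tcp_rot: [-3.141, -0.141, -1.573]
force: [-1.2, -5.0, 1.2]
opening: 0.148
```

```bash
python3 - <<'E'
from w import *
im,d=imaging.read_camera('side');save('s4',cv2.resize(im[190:340,235:415],None,fx=4,fy=4,interpolation=cv2.INTER_CUBIC))
s=env.observe();print({k:np.round(s[k],4) for k in('clock','joints','eef_pos','tcp_rot','force','ft_torque','opening')})
E
```

```text
{'clock': np.float64(5.9), 'joints': array([-0.1219,  0.5999, -0.0916,  0.8616, -0.1402, -1.6923]), 'eef_pos': array([ 0.6478, -0.0479,  0.1084]), 'tcp_rot': array([-3.1409, -0.1413, -1.5724]), 'force': array([-1.575 , -5.2247,  2.4874]), 'ft_torque': array([-0.7498,  0.2536, -0.0269]), 'opening': np.float64(0.148)}
```

View pics/s4.png

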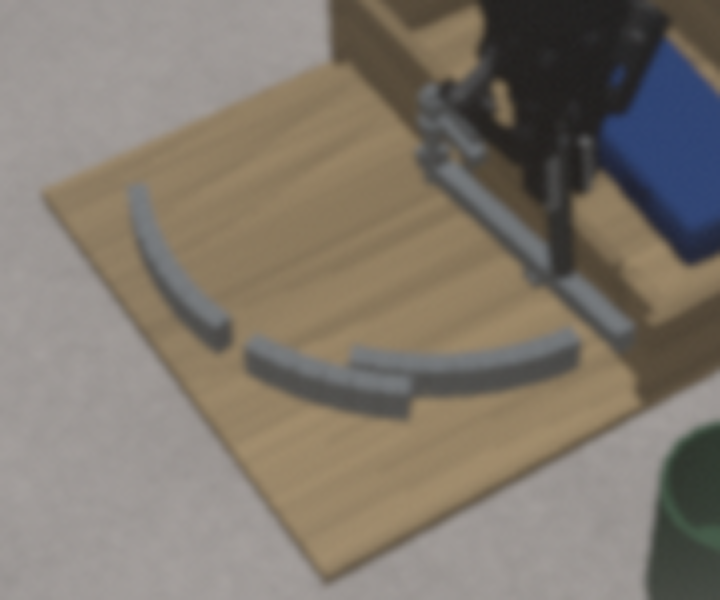

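The bar end is clearly up off the tooth and the forces are light. Next I'll tabulate the arc.

```bash
python3 - <<'E'
import numpy as np
R=12.0
for s in range(0,72,8):
    out=[]
    for i in range(1,9):
        a0=np.radians(s);a=np.radians(s+i)
        out.append("%.2f, %.2f"%(-R*(np.sin(a)-np.sin(a0)),-R*(np.cos(a)-np.cos(a0))))
    print(s,' | '.join(out))
E
```

```text
0 -0.21, 0.00 | -0.42, 0.01 | -0.63, 0.02 | -0.84, 0.03 | -1.05, 0.05 | -1.25, 0.07 | -1.46, 0.09 | -1.67, 0.12
8 -0.21, 0.03 | -0.41, 0.07 | -0.62, 0.10 | -0.82, 0.15 | -1.03, 0.19 | -1.23, 0.24 | -1.44, 0.29 | -1.64, 0.35
16 -0.20, 0.06 | -0.40, 0.12 | -0.60, 0.19 | -0.80, 0.26 | -0.99, 0.33 | -1.19, 0.41 | -1.38, 0.49 | -1.57, 0.57
24 -0.19, 0.09 | -0.38, 0.18 | -0.57, 0.27 | -0.75, 0.37 | -0.94, 0.47 | -1.12, 0.57 | -1.30, 0.68 | -1.48, 0.79
32 -0.18, 0.11 | -0.35, 0.23 | -0.52, 0.35 | -0.69, 0.47 | -0.86, 0.59 | -1.03, 0.72 | -1.19, 0.85 | -1.35, 0.98
40 -0.16, 0.14 | -0.32, 0.27 | -0.47, 0.42 | -0.62, 0.56 | -0.77, 0.71 | -0.92, 0.86 | -1.06, 1.01 | -1.20, 1.16
48 -0.14, 0.16 | -0.27, 0.32 | -0.41, 0.48 | -0.54, 0.64 | -0.67, 0.81 | -0.79, 0.98 | -0.91, 1.15 | -1.03, 1.32
56 -0.12, 0.17 | -0.23, 0.35 | -0.34, 0.53 | -0.44, 0.71 | -0.55, 0.89 | -0.65, 1.08 | -0.74, 1.26 | -0.84, 1.45
64 -0.09, 0.19 | -0.18, 0.38 | -0.26, 0.57 | -0.34, 0.77 | -0.42, 0.96 | -0.49, 1.16 | -0.56, 1.35 | -0.63, 1.55
```

>>> play_rows(
  commands=[1,-0.21,0,0,0,0,-1,1,-0.42,0.01,0,0,0,-2,1,-0.63,0.01,0,0,0,-3,1,-0.84,0.02,0,0,0,-4,1,-1.05,0.03,0,0,0,-5,1,-1.25,0.05,0,0,0,-6,1,-1.46,0.07,0,0,0,-7,1,-1.67,0.1,0,0,0,-8],
)

```text
clock: 6.7
eef_pos: [0.6307, -0.0471, 0.1081]
tcp_rot: [-3.141, -0.14, -1.714]
force: [-0.5, -4.3, 3.2]
opening: 0.149
```

```bash
python3 - <<'E'
from w import *
im,d=imaging.read_camera('side');save('s5',cv2.resize(im[190:340,235:415],None,fx=4,fy=4,interpolation=cv2.INTER_CUBIC))
s=env.observe();print({k:np.round(s[k],4) for k in('clock','joints','eef_pos','tcp_rot','force','ft_torque','opening')})
E
```

```text
{'clock': np.float64(6.75), 'joints': array([-0.1239,  0.5853, -0.1189,  0.8695, -0.14  , -1.5512]), 'eef_pos': array([ 0.6304, -0.047 ,  0.108 ]), 'tcp_rot': array([ 3.1414, -0.14  , -1.7142]), 'force': array([-1.9933, -4.5434,  2.5196]), 'ft_torque': array([-0.7562,  0.1758, -0.0349]), 'opening': np.float64(0.1505)}
```

View pics/s5.png

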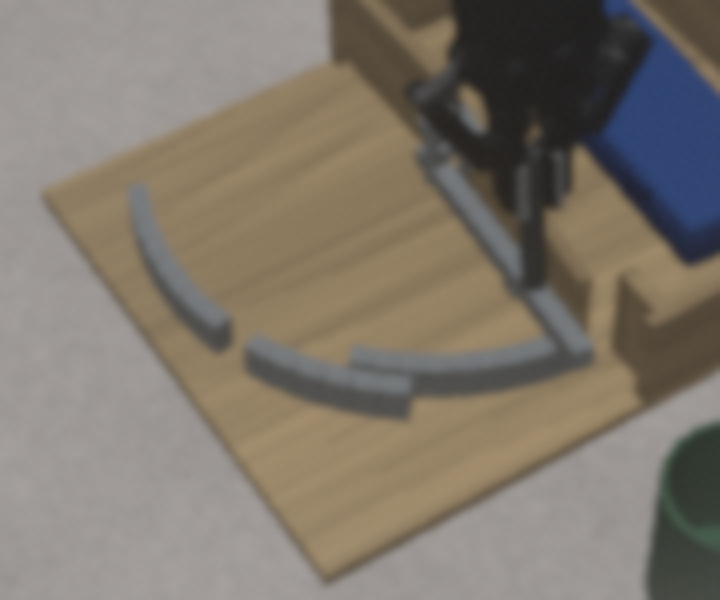

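The gate is open by about 8° and the bar is over the inner kerb. The force is steady and small, so I'll continue.

>>> play_rows(
  commands=[1,-0.21,0.03,0,0,0,-1,1,-0.41,0.07,0,0,0,-2,1,-0.62,0.1,0,0,0,-3,1,-0.82,0.15,0,0,0,-4,1,-1.03,0.19,0,0,0,-5,1,-1.23,0.24,0,0,0,-6,1,-1.44,0.29,0,0,0,-7,1,-1.64,0.35,0,0,0,-8],
)

```text
clock: 7.55
eef_pos: [0.614, -0.0435, 0.108]
tcp_rot: [3.141, -0.14, -1.853]
force: [-2.0, -5.2, 4.0]
opening: 0.146
```

>>> play_rows(
  commands=[1,-0.2,0.06,0,0,0,-1,1,-0.4,0.12,0,0,0,-2,1,-0.6,0.19,0,0,0,-3,1,-0.8,0.26,0,0,0,-4,1,-0.99,0.33,0,0,0,-5,1,-1.19,0.41,0,0,0,-6,1,-1.38,0.49,0,0,0,-7,1,-1.57,0.57,0,0,0,-8],
)

```text
clock: 8.35
eef_pos: [0.598, -0.0378, 0.108]
tcp_rot: [3.141, -0.14, -1.993]
force: [-3.0, -4.9, 4.2]
opening: 0.149
```

>>> play_rows(
  commands=[1,-0.19,0.09,0,0,0,-1,1,-0.38,0.18,0,0,0,-2,1,-0.57,0.27,0,0,0,-3,1,-0.75,0.37,0,0,0,-4,1,-0.94,0.47,0,0,0,-5,1,-1.12,0.57,0,0,0,-6,1,-1.3,0.68,0,0,0,-7,1,-1.48,0.79,0,0,0,-8],
)

```text
clock: 9.15
eef_pos: [0.5829, -0.0298, 0.1079]
tcp_rot: [3.14, -0.141, -2.132]
force: [-2.3, -5.5, 4.3]
opening: 0.146
```

>>> play_rows(
  commands=[1,-0.18,0.11,0,0,0,-1,1,-0.35,0.23,0,0,0,-2,1,-0.52,0.35,0,0,0,-3,1,-0.69,0.47,0,0,0,-4,1,-0.86,0.59,0,0,0,-5,1,-1.03,0.72,0,0,0,-6,1,-1.19,0.85,0,0,0,-7,1,-1.35,0.98,0,0,0,-8],
)

```text
clock: 9.95
eef_pos: [0.5691, -0.0198, 0.1079]
tcp_rot: [3.14, -0.141, -2.272]
force: [-4.1, -4.2, 5.7]
opening: 0.144
```

```bash
python3 - <<'E'
from w import *
im,d=imaging.read_camera('top');save('t6',cv2.resize(im[185:295,245:390],None,fx=5,fy=5,interpolation=cv2.INTER_CUBIC))
s=env.observe();print({k:np.round(s[k],4) for k in('clock','joints','eef_pos','tcp_rot','force','ft_torque','opening')})
v=s['eef_pos'][:2]-[.6477,.072];print(np.hypot(*v),np.arctan2(-v[0],-v[1]))
E
```

```text
{'clock': np.float64(10.0), 'joints': array([-0.1024,  0.5354, -0.2102,  0.9068, -0.1154, -0.9669]), 'eef_pos': array([ 0.5689, -0.0196,  0.1078]), 'tcp_rot': array([ 3.1397, -0.1412, -2.2722]), 'force': array([-3.7408, -3.5704,  5.3699]), 'ft_torque': array([-0.6876,  0.5193, -0.0464]), 'opening': np.float64(0.1437)}
0.12086626578859559 0.71068906525517
```

View pics/t6.png

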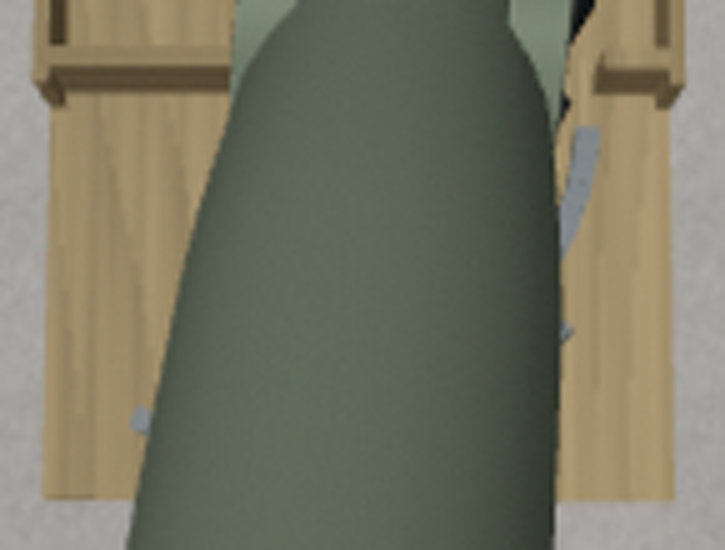

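The arm hides the bar in the top view, so I'll use the wrist and side cameras near the notch. Going on.

>>> play_rows(
  commands=[1,-0.16,0.14,0,0,0,-1,1,-0.32,0.27,0,0,0,-2,1,-0.47,0.42,0,0,0,-3,1,-0.62,0.56,0,0,0,-4,1,-0.77,0.71,0,0,0,-5,1,-0.92,0.86,0,0,0,-6,1,-1.06,1.01,0,0,0,-7,1,-1.2,1.16,0,0,0,-8],
)

```text
clock: 10.8
eef_pos: [0.5568, -0.008, 0.1078]
tcp_rot: [3.14, -0.142, -2.411]
force: [-4.8, -3.1, 5.2]
opening: 0.147
```

>>> play_rows(
  commands=[1,-0.14,0.16,0,0,0,-1,1,-0.27,0.32,0,0,0,-2,1,-0.41,0.48,0,0,0,-3,1,-0.54,0.64,0,0,0,-4,1,-0.67,0.81,0,0,0,-5,1,-0.79,0.98,0,0,0,-6,1,-0.91,1.15,0,0,0,-7,1,-1.03,1.32,0,0,0,-8],
)

```text
clock: 11.6
eef_pos: [0.5462, 0.0055, 0.1078]
tcp_rot: [3.139, -0.142, -2.551]
force: [-4.7, -3.5, 5.0]
opening: 0.147
```

>>> play_rows(
  commands=[1,-0.12,0.17,0,0,0,-1,1,-0.23,0.35,0,0,0,-2,1,-0.34,0.53,0,0,0,-3,1,-0.44,0.71,0,0,0,-4,1,-0.55,0.89,0,0,0,-5,1,-0.65,1.08,0,0,0,-6,1,-0.74,1.26,0,0,0,-7,1,-0.84,1.45,0,0,0,-8],
)

```text
clock: 12.4
eef_pos: [0.5376, 0.0202, 0.1078]
tcp_rot: [3.139, -0.142, -2.69]
force: [-5.0, -2.0, 6.1]
opening: 0.144
```

```bash
python3 - <<'E'
from w import *
s,im,d,P,M=wrist('w7');np.save('w7P',P);np.save('w7i',im);np.save('w7M',M)
im,d=imaging.read_camera('side');save('s7',cv2.resize(im[190:340,235:415],None,fx=4,fy=4,interpolation=cv2.INTER_CUBIC))
s=env.observe();print({k:np.round(s[k],4) for k in('clock','joints','eef_pos','tcp_rot','force','ft_torque','opening')})
v=s['eef_pos'][:2]-[.6477,.072];print(np.hypot(*v),np.arctan2(-v[0],-v[1]))
E
```

```text
{'clock': np.float64(12.5), 'joints': array([-0.0612,  0.5134, -0.251 ,  0.9321, -0.0673, -0.5087]), 'eef_pos': array([0.5376, 0.0204, 0.1077]), 'tcp_rot': array([ 3.1387, -0.1425, -2.6896]), 'force': array([-5.1949, -1.7205,  4.9933]), 'ft_torque': array([-0.4371,  0.7074,  0.0188]), 'opening': np.float64(0.1439)}
0.12164600620334583 1.132401102768683
```

View pics/w7.png

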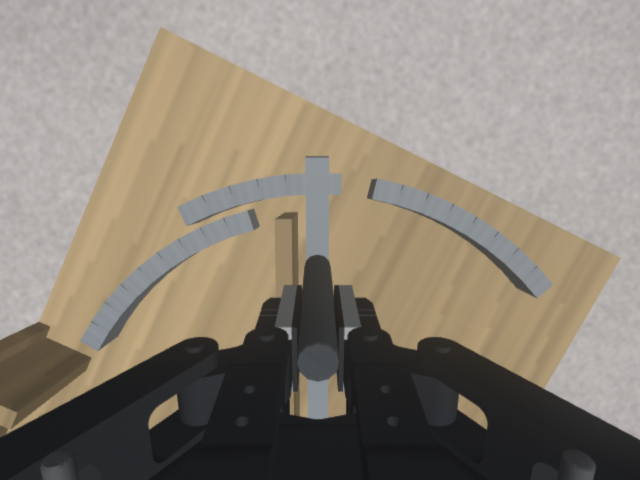

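View pics/s7.png

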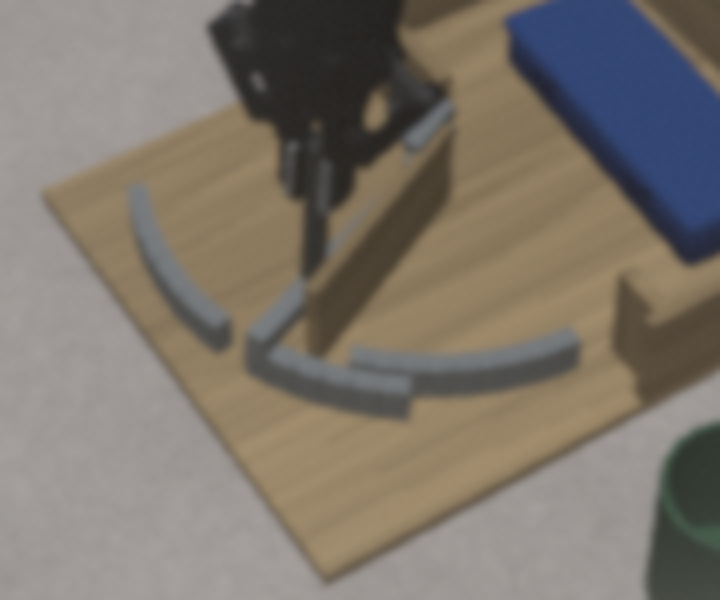

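The wrist view shows the bar at cols 305–329 (row 170), with the notch edges at about col 341 (row 184) and col 370 (row 188). I'll work out the remaining angle.

```bash
python3 - <<'E'
from h import *
im=np.load('w7i.npy');P=np.load('w7P.npy');M=np.load('w7M.npy')
g=cv2.cvtColor(im,cv2.COLOR_RGB2HSV)[...,1].astype(int)
for r in(165,172,180,184,188,192): print(r,g[r,300:380:1].tolist() if r in(184,188) else '', np.median(P[r,312:324],0).round(4))
v,u=np.mgrid[:480,:640];fx,cx,cy=393.653,317.451,239.334
D=np.stack([(u-cx)/fx,(v-cy)/fx,np.ones_like(u)],-1)@M[:3,:3].T
def pl(z):return M[:3,3]+D*((z-M[2,3])/D[...,2])[...,None]
Q=pl(.034)
m=(g<60)&(v>165)&(v<300)&(abs(P[...,2]-.034)<.005)
for hc in((.6477,.072),(.6477,.074),(.6465,.072)):
  B=Q[...,:2]-hc;r=np.hypot(B[...,0],B[...,1]);a=np.arctan2(-B[...,0],-B[...,1])
  k=m&(r>.168)&(r<.176)
  A=np.sort(a[k&(u>330)]);i=np.diff(A).argmax();inner=m&(r>.152)&(r<.160)&(u<265)
  b=(g<60)&(v>160)&(v<215)&(abs(u-317)<16)&(P[...,2]>.045)
  Pb=P[b][:,:2]-hc;ab=np.arctan2(-Pb[:,0],-Pb[:,1])
  print(hc,'notch',A[i],A[i+1],(A[i]+A[i+1])/2,'inner end(.87)',a[inner].max(),'bar',np.median(ab),(np.percentile(ab,2)+np.percentile(ab,98))/2,'r',np.percentile(r[k|inner],[1,99]), 'bar tip r',np.hypot(*Pb.T).max())
E
```

```text
165  [ 0.4843 -0.0057  0.0584]
172  [ 0.4874 -0.0042  0.058 ]
180  [ 0.491  -0.0024  0.0575]
184 [15, 14, 15, 15, 15, 17, 15, 15, 15, 15, 15, 15, 14, 15, 15, 17, 15, 15, 15, 15, 15, 15, 15, 15, 15, 15, 15, 15, 15, 15, 15, 15, 17, 17, 15, 15, 15, 15, 14, 15, 9, 39, 76, 81, 81, 82, 82, 82, 82, 81, 81, 81, 81, 83, 82, 83, 83, 82, 83, 83, 81, 82, 83, 83, 81, 81, 82, 82, 83, 79, 51, 22, 20, 17, 13, 5, 14, 16, 14, 16] [ 0.4928 -0.0016  0.0567]
188 [15, 15, 15, 15, 17, 15, 17, 17, 15, 15, 15, 15, 15, 15, 15, 17, 15, 15, 15, 15, 15, 15, 15, 17, 17, 15, 15, 15, 15, 15, 15, 17, 15, 15, 15, 15, 15, 15, 15, 15, 5, 56, 80, 80, 81, 81, 82, 81, 82, 82, 81, 81, 82, 82, 81, 82, 82, 82, 81, 83, 81, 81, 81, 81, 82, 81, 81, 81, 80, 51, 22, 17, 17, 13, 3, 14, 14, 14, 16, 15] [ 0.4946 -0.0007  0.0564]
192  [4.964e-01 2.000e-04 5.630e-02]
(0.6477, 0.072) notch 1.2048518277368676 1.3099486459918226 1.257400236864345 inner end(.87) 0.8886926590735753 bar 1.1259064863807913 1.1256817523247151 r [0.15227279 0.17586029] bar tip r 0.18302970451994774
(0.6477, 0.074) notch 1.1941053466840827 1.2986843484341177 1.2463948475591002 inner end(.87) 0.8786082190177101 bar 1.1153852465914924 1.1150142078391208 r [0.15225762 0.17588584] bar tip r 0.183883346470503
(0.6465, 0.072) notch 1.2023544875869694 1.3081267157215932 1.2552406016542812 inner end(.87) 0.8804895040996461 bar 1.1229587727575359 1.1225723035129476 r [0.15228947 0.17588066] bar tip r 0.1819321813593427
```

Notch minus bar is 0.132 rad, insensitive to the hinge estimate, so I'll turn a further 7.6° (bar at 64°, notch at 71.6°).

>>> play_rows(
  commands=[1,-0.09,0.18,0,0,0,-0.95,1,-0.17,0.36,0,0,0,-1.9,1,-0.25,0.54,0,0,0,-2.85,1,-0.33,0.73,0,0,0,-3.8,1,-0.4,0.91,0,0,0,-4.75,1,-0.47,1.1,0,0,0,-5.7,1,-0.54,1.29,0,0,0,-6.65,1,-0.6,1.47,0,0,0,-7.6],
)

```text
clock: 13.3
eef_pos: [0.5315, 0.0352, 0.1077]
tcp_rot: [3.139, -0.143, -2.822]
force: [-5.5, -1.9, 5.5]
opening: 0.147
```

>>> play_rows(
  commands=[1,0,0,0,0,0,0,1,0,0,0,0,0,0,1,0,0,0,0,0,0,1,0,0,0,0,0,0,1,0,0,0,0,0,0,1,0,0,0,0,0,0,1,0,0,0,0,0,0,1,0,0,0,0,0,0],
)

```text
clock: 14.1
eef_pos: [0.5315, 0.0353, 0.1077]
tcp_rot: [3.138, -0.143, -2.822]
force: [-5.2, -1.2, 6.0]
opening: 0.148
```

```bash
cat > n.py <<'E'
from w import *
import sys
nm=sys.argv[1]
s,im,d,P,M=wrist('w'+nm)
print({k:np.round(s[k],4) for k in('clock','eef_pos','tcp_rot','force','ft_torque','opening')})
g=cv2.cvtColor(im,cv2.COLOR_RGB2HSV)[...,1].astype(int)
v,u=np.mgrid[:480,:640];fx,cx,cy=393.653,317.451,239.334
D=np.stack([(u-cx)/fx,(v-cy)/fx,np.ones_like(u)],-1)@M[:3,:3].T
Q=M[:3,3]+D*((.034-M[2,3])/D[...,2])[...,None]
m=(g<60)&(v>160)&(v<300)&(abs(P[...,2]-.034)<.004)
hc=(.6477,.0725)
B=Q[...,:2]-hc;r=np.hypot(B[...,0],B[...,1]);a=np.arctan2(-B[...,0],-B[...,1])
b=(g<60)&(v>150)&(v<215)&(abs(u-317)<16)&((P[...,2]>.042)|(abs(u-317)<9))
Pb=P[b][:,:2]-hc;ab=np.arctan2(-Pb[:,0],-Pb[:,1]);mid=(np.percentile(ab,2)+np.percentile(ab,98))/2
k=m&~b&(r>.168)&(r<.176)
A=a[k&(a>1.0)&(a<1.5)]
lo=A[A<mid].max();hi=A[A>mid].min()
print('notch',lo,hi,(lo+hi)/2,'bar',mid,'bar z',np.median(P[b][:,2]))
save('w%sz'%nm,cv2.resize(im[140:260,230:410],None,fx=4,fy=4,interpolation=cv2.INTER_CUBIC))
im,d=imaging.read_camera('side');save('s'+nm,cv2.resize(im[190:340,235:415],None,fx=4,fy=4,interpolation=cv2.INTER_CUBIC))
E
python3 n.py 8
```

```text
{'clock': np.float64(14.1), 'eef_pos': array([0.5315, 0.0353, 0.1077]), 'tcp_rot': array([ 3.1385, -0.1428, -2.8218]), 'force': array([-5.2451, -1.1747,  6.0005]), 'ft_torque': array([-0.3305,  0.6789,  0.0098]), 'opening': np.float64(0.1481)}
notch 1.2029222207347823 1.3098833528593428 1.2564027867970626 bar 1.2554153222405562 bar z 0.056807626895002405
```

View pics/w8z.png

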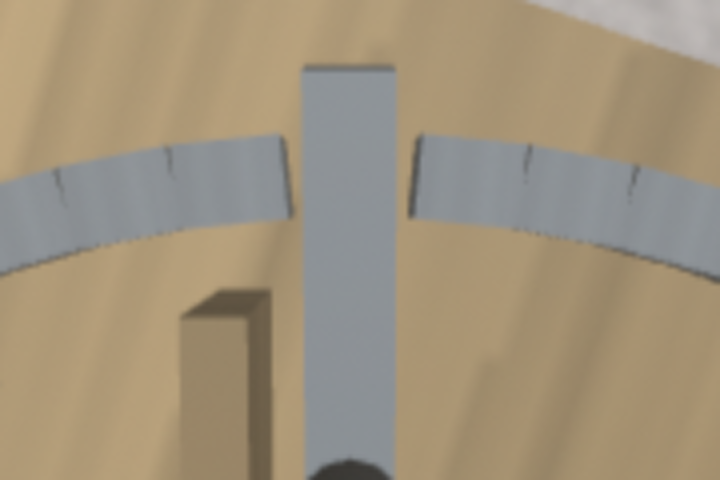

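View pics/s8.png

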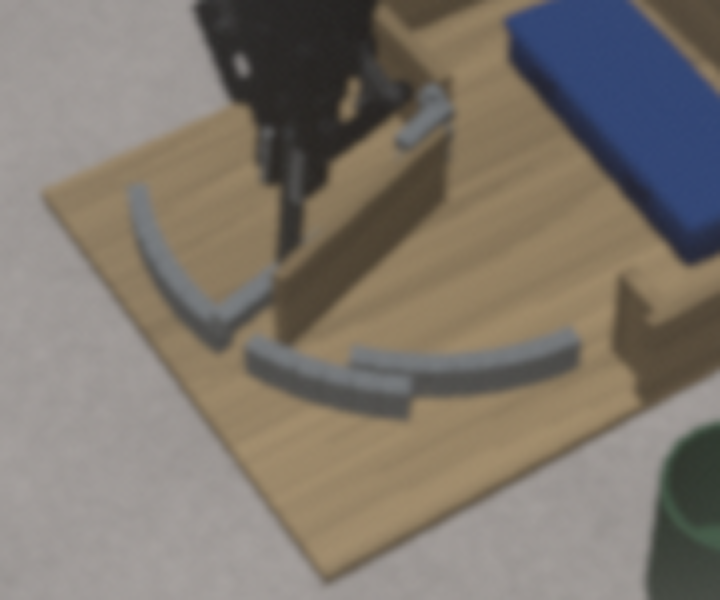

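The bar sits centred over the notch: zoomed gap edges 292 and 413, bar 303–395. Measured bar angle is 1.255 against a notch centre of 1.256. Now a slow lowering.

>>> play_rows(
  commands=[1,-0.06,-0.02,-0.09,0.16,-0.47,0,1,-0.13,-0.04,-0.18,0.31,-0.95,0,1,-0.19,-0.06,-0.27,0.47,-1.42,0,1,-0.26,-0.09,-0.35,0.63,-1.9,0,1,-0.32,-0.1,-0.44,0.79,-2.37,0,1,-0.38,-0.13,-0.53,0.94,-2.85,0,1,-0.44,-0.15,-0.63,1.1,-3.32,0,1,-0.5,-0.17,-0.72,1.26,-3.8,0],
)

```text
clock: 15.0
eef_pos: [0.5265, 0.0334, 0.1003]
tcp_rot: [3.139, -0.072, -2.822]
force: [-5.9, -0.8, 4.5]
opening: 0.146
```

```bash
python3 n.py 9
```

```text
{'clock': np.float64(15.0), 'eef_pos': array([0.5265, 0.0334, 0.1003]), 'tcp_rot': array([ 3.1386, -0.0724, -2.8218]), 'force': array([-5.8807, -0.8473,  4.5414]), 'ft_torque': array([-0.2513,  0.7377,  0.0203]), 'opening': np.float64(0.146)}
notch 1.2038848725099665 1.3095868346030453 1.2567358535565059 bar 1.254143244190983 bar z 0.04607256375013183
```

View pics/w9z.png

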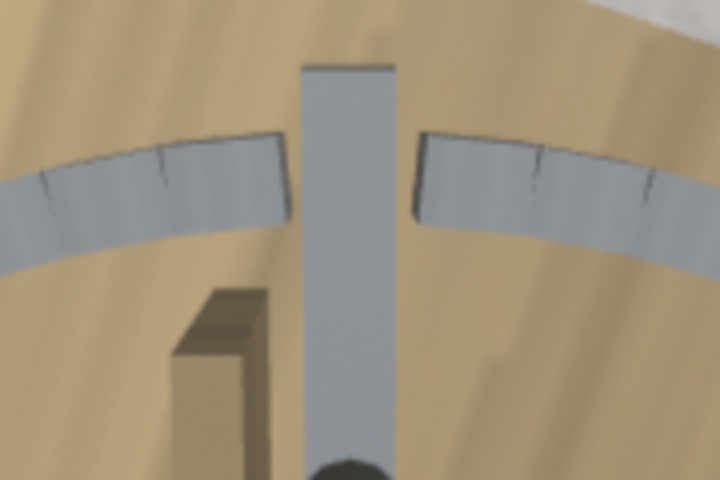

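The bar's underside is just inside the notch, with the gaps on both sides roughly equal. I'll lower on to about 0.5° and nudge 0.3 mm towards the centre.

>>> play_rows(
  commands=[1,-0.06,-0.01,-0.09,0.16,-0.47,0,1,-0.12,-0.02,-0.19,0.31,-0.95,0,1,-0.18,-0.03,-0.28,0.47,-1.42,0,1,-0.24,-0.05,-0.37,0.63,-1.9,0,1,-0.3,-0.07,-0.47,0.79,-2.37,0,1,-0.35,-0.08,-0.56,0.94,-2.85,0,1,-0.41,-0.1,-0.66,1.1,-3.32,0,1,-0.41,-0.1,-0.66,1.1,-3.32,0],
)

```text
clock: 15.9
eef_pos: [0.5225, 0.0322, 0.0936]
tcp_rot: [3.139, -0.011, -2.822]
force: [-5.2, -1.4, 4.3]
opening: 0.145
```

```bash
python3 n.py 10
```

```text
{'clock': np.float64(15.9), 'eef_pos': array([0.5225, 0.0322, 0.0936]), 'tcp_rot': array([ 3.139 , -0.0112, -2.8223]), 'force': array([-5.2161, -1.3705,  4.3169]), 'ft_torque': array([-0.2705,  0.7637,  0.0398]), 'opening': np.float64(0.1449)}
notch 1.2286132357115123 1.281182858568188 1.25489804713985 bar 1.2549704751097956 bar z 0.03681748130991912
```

View pics/w10z.png

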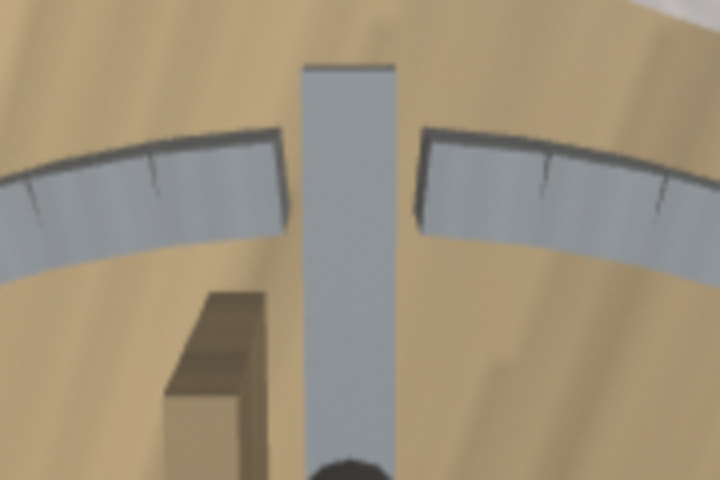

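The bar is down in the notch (top at z = 0.037, centred). Opening, then checking before I lift away.

>>> play_rows(
  commands=[0.8,0,0,0,0,0,0,0.75,0,0,0,0,0,0,0.7,0,0,0,0,0,0,0.6,0,0,0,0,0,0,0.5,0,0,0,0,0,0,0.45,0,0,0,0,0,0,0.45,0,0,0,0,0,0,0.45,0,0,0,0,0,0],
)

```text
clock: 16.8
eef_pos: [0.5247, 0.0312, 0.0942]
tcp_rot: [-3.141, -0.009, -2.822]
force: [-1.2, 0.2, -1.0]
opening: 0.549
```

```bash
python3 n.py 11
```

```text
{'clock': np.float64(16.8), 'eef_pos': array([0.5247, 0.0312, 0.0942]), 'tcp_rot': array([-3.1415, -0.0087, -2.8223]), 'force': array([-1.1757,  0.1543, -0.9588]), 'ft_torque': array([-0.0315,  0.0187, -0.0137]), 'opening': np.float64(0.5495)}
notch 1.2030124184385176 1.2713841837221673 1.2371983010803425 bar 1.244718251827703 bar z 0.03648719765539786
```

View pics/w11.png

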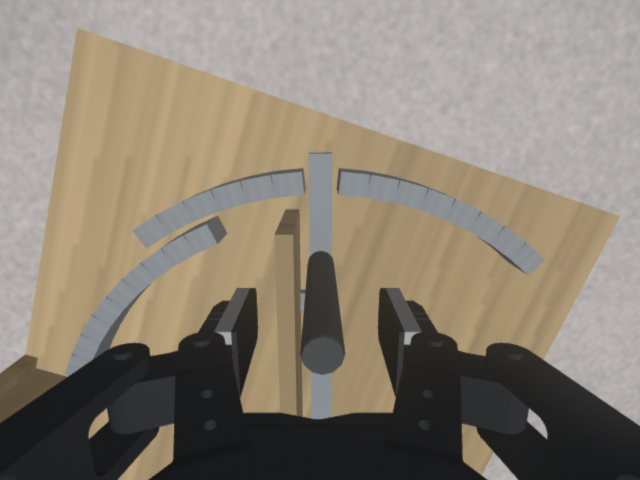

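The pin (cols 302–344) stands free between the pads (about 245 and 400), the bar is in the gap and the force is near zero. Lifting straight up.

>>> play_rows(
  commands=[0.45,0,0,1,0,0,0,0.45,0,0,3,0,0,0,0.45,0,0,5,0,0,0,0.45,0,0,7.5,0,0,0,0.45,0,0,10,0,0,0,0.45,0,0,12,0,0,0,0.45,0,0,14,0,0,0,0.45,0,0,15,0,0,0],
)

```text
clock: 17.7
eef_pos: [0.5255, 0.0312, 0.2468]
tcp_rot: [-3.14, -0.006, -2.822]
force: [0.4, 0.2, -1.1]
opening: 0.546
```

>>> play_rows(
  commands=[0.45,-3,3,0,0,0,0,0.45,-6,6,0,0,0,0,0.45,-8,10,0,0,0,0,0.45,-10,14,0,0,0,0,0.45,-11,18,0,0,0,0,0.45,-12,22,0,0,0,0,0.45,-12,26,0,0,0,0,0.45,-12,26,0,0,0,0],
)

```text
clock: 18.5
eef_pos: [0.4042, 0.295, 0.2442]
tcp_rot: [3.14, -0.008, -2.817]
force: [0.8, -0.1, -0.1]
opening: 0.548
```

```bash
python3 - <<'E'
from w import *
im,d=imaging.read_camera('top');save('t12',im);save('t12z',cv2.resize(im[185:295,245:390],None,fx=5,fy=5,interpolation=cv2.INTER_CUBIC))
P=pts('top',d);pt=(d>0)&(P[...,2]>.12)&(P[...,2]<.14)&(abs(P[...,0]-.52)<.04)&(abs(P[...,1]-.03)<.04);print(np.median(P[pt],0),pt.sum())
v=np.median(P[pt],0)[:2]-[.6456,.0728];print(np.hypot(*v),np.arctan2(-v[0],-v[1]))
im,d=imaging.read_camera('side');save('s12',im)
s=env.observe();print(s['clock'],s['eef_pos'],s['force'])
E
```

```text
[0.52197241 0.03232865 0.12906   ] 29
0.13008348232539033 1.2544268291231149
18.6 [0.40414049 0.29157076 0.24389064] [0.36824849 0.19202207 0.13919874]
```

View pics/t12z.png

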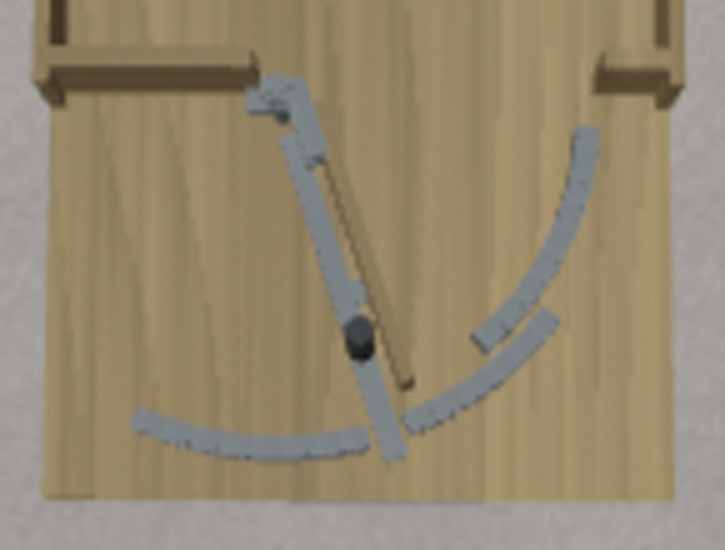

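View pics/s12.png

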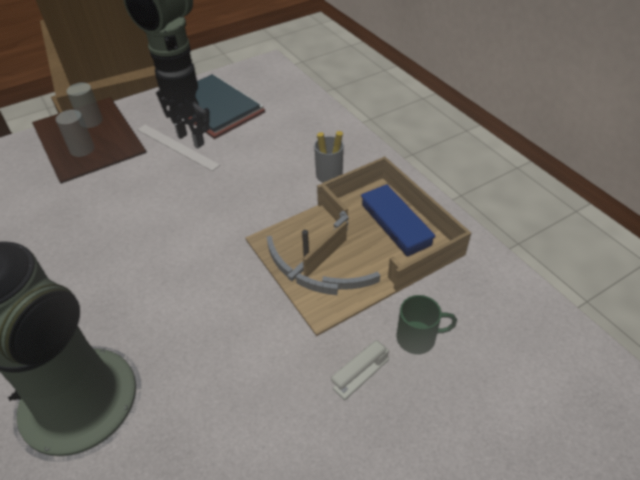

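The bar lies in the notch between zoomed (370,440) and (405,425), the gate is open, the arm is clear and the bystanders haven't moved. Handing in.

```bash
python3 -c "
from bench import env
print(env.sign_off())"
```

```text
the job is handed in; nothing more can be done
None
```

The gate is open and held by the bar, which rests in the notch of the stay. I gripped the pin, lifted the bar about 0.14 rad, and swung the gate to about 1.25 rad with the bar clear of both kerbs. I then lowered the bar slowly into the notch, released the pin and backed away, at about 18.6 s on the clock.

**Last checks:**
- **Angle:** the pin from the top view puts the gate at 1.254 rad; the notch is about 1.25 rad.
- **Height:** the pin top is at 0.129 m and the bar's top at 0.0365 m, so the bar is fully down.
- **Forces:** the wrist force read at most about 8 N in the reports during the lift, swing and lowering. It was near zero after release.
- **Bystanders:** the pencil case, pen cup, mug and stapler look unmoved in the side view; I did not measure them.

**Disagreements:**
- **TCP offset:** on the first descent the TCP settled about 3.5 mm off the pin, which I corrected before closing.
- **Camera offset:** the top and wrist cameras differed by about 2 mm.
- **Last notch reading:** the automatic notch-edge reading just after release was unreliable (centre 1.237 rad), so I went by the pictures.

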